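# Park a freshly painted dish under the low drying plank

### The arm

A 6-joint arm with a two-finger parallel gripper is mounted at the origin on the work surface. World frame = base frame: x ahead of the robot, y to its left, z up, the work surface at z = 0. Lengths are in m, angles in rad, forces in N, time in s.
With the tool pointing down it reaches from about 0.3 to 0.775 m from the base axis. Payload 14.6 kg.
Tool frame: the origin (TCP) lies midway between the tips of the shut fingers; the grasp point (between the pads) lies 19 mm behind it (ctrl.hold_point_z is the distance from the TCP to the grasp point, in m); z points along the fingers, x is the direction in which the jaws open and shut, and the axes are right-handed (so a half turn about z gives the same grasp; the last joint's range is limited). The gripper opens to 94 mm and grips with 3 to 60 N. Pads are 16 mm wide; open, the fingers measure 119 mm over their backs; the gripper's body (75 mm by 177 mm) begins 78 mm behind the grasp point.
Start: joints at [-1.398, 0.3, 1.521, -0, 1.321, -0.067], TCP at [0.131, -0.534, 0.181] pointing down, gripper open.
Joint ranges: [-3.03, 3.03], [-0.79, 2.21], [0.23, 2.52], [-1.04, 4.18], [0, 3.07], [-2.55, 2.55]. Speed limits (rad/s): [2.22, 2.22, 2.57, 3.14, 3.14, 3.14].

### API

Orientations are given as [roll, pitch, yaw] about the fixed x, y, z axes, in that order (R = Rz(yaw) Ry(pitch) Rx(roll)).
In Python, from station import ctrl, viewer, ticket, nets gives the robot as it stands.
- The arm moves only by the tool carry_out, never from a script. Its argument "commands" is one flat list of numbers, 7 for each row, row after row: the closure, from -1 (fully open) to 1 (shut), so that 0 is half open, then the shift along the world's x, y, z in cm, then the turn, a rotation vector about the world's x, y, z in rad. In form: [gripper, tx, ty, tz, ax, ay, az, gripper, tx, ty, tz, ax, ay, az, ...]. A call has 1 to 12 rows; each row is the pose to reach, as a shift and turn from the pose measured when the call began; what a row does not reach only later rows make up. A row lasts 1/12 s, in which the tool goes at most 41.7 mm and 7.16 degrees, less where a joint would pass 70% of its speed; a pose out of reach is approached as far as the arm can. A call with a gripper value outside its range is refused whole. The fingers move at their own pace and stop on an object; "force" is the grip in N (left out, the last holds). Time passes only in rows, so rows that repeat a pose let the fingers close. It gives the time, the measured TCP pose, the force and the opening at its end, in the units of the state.
- ctrl.get_obs(): the state, without advancing time (a new reading comes with each control period).
- viewer.camera(name): name is "side" or "top" or "wrist"; returns (picture, depth): 384x512x3 uint8, blue, green, red; 384x512 float32, m along the optical axis (not along the pixel's ray), 0 where there is no reading.
- viewer.camera_info(name): a dict with "fx", "fy", "cx", "cy" (pixels), "R" (3x3) and "t" (3): a world point X has camera coordinates R X + t. Camera axes: x right, y down, z forward; pixel columns grow to the right and rows downward; lengths in m; the calibration is good to about 2 mm. A picture is of the moment at which its call begins: read the wrist's pose just before it. camera_info takes no time and is no camera call; for the wrist camera it gives the pose at the moment of the call.
- ticket.hand_in(): hands the job in, once; it reports no verdict.
Trained networks look in the newest picture that a camera, given by its name, has taken for a name from the list of things; names that differ only in an ending like _2 or _b are one class to them, and where a whole thing is asked for, a point or a joint stands for the part that bears it (a point fixed in the world has none). Each returns a list of dicts, best first, with "confidence" (0 to 1); they miss things now and then, are a little off and sometimes report something else, mostly with a low value. They report only what shows in the picture. A call takes as long as a camera call. They do not tell look-alikes from the thing itself.
- nets.silhouettes(camera, thing): "region" (384x512 bool, what is visible of it) and "extent" ([left, top, right, bottom] in pixels, round what is visible of it).
The state is a dict: "time_s": time; "qpos": joint angles; "joint_vel": joint speeds; "tau": joint torques, N m; "ee_pos": TCP position; "eef_rot": TCP orientation; "force": force on the tool from outside, world axes, zero at the start; "moment": the same for the moment, N m; "grip_width": finger opening in m.
Only numpy, scipy, OpenCV 4.12 (cv2) and the standard library are available. Lean on these libraries where they do the work, as an engineer would, in place of code of your own. Each camera call takes 0.05 s, during which the arm holds its last target. There are 200 camera calls.

### The job

The dish on the loose square board is freshly painted: neither the robot nor the plank may touch it. With the fingertips, push the board along the bench, without lifting or tipping it, under the low plank shelf into the empty place beside the board already parked there. Leave it square to the plank with just about 20 mm of board showing in front of the plank's edge, so that it can be drawn out later, and with the dish still in the middle of its board. Do not knock the plank or move the parked board, the bowls or the other things on the bench.

Things in the scene. Friction and masses are not known exactly. Their poses are not given: they have to be found in the camera images.
- board: the loose square plywood ware board to be pushed, 160 x 160 x 18 mm, about 0.33 kg, lying flat on the bench in front of the low plank shelf; origin at the centre of its underside, x and y axes along its sides. A few newtons slide it along the bench with the dish on it.
- dish: the freshly painted dish, white with a blue medallion, 104 mm across at the rim, 24 mm high (its rim is 42 mm above the bench), standing loose in the middle of the board, about 0.15 kg; origin at the centre of its foot.
- shelf: fixed low shelf: plank 500 mm long (shelf x), 200 wide (y), 18 thick, underside 50 mm and top 68 mm above the bench, on a timber block at each end; 400 mm clear between the blocks (x -200 to +200). Origin on the bench under the plank's centre. Push in along +y, past the plank's front edge at y = -100 mm. Two places for boards, about x = -100 and +100 mm; one is taken.
- plank_front (a point): middle of the lower front edge of the plank, 50 mm above the bench.
- parked: the neighbour: a like board (160 x 160 x 18 mm) with a like dish, already parked under one half of the plank with some 20 mm of board showing; origin at the centre of the board's underside. Leave it where it is.
- bowl_a: small white bowl with a blue band, 84 mm across, 46 mm high, on top of the plank; origin at the centre of its foot. Leave alone.
- bowl_b: same kind of small bowl on top of the plank; origin at the centre of its foot. Leave alone.
- bowl_c: same kind of small bowl on top of the plank; origin at the centre of its foot. Leave alone.
- tea_jar: amber glass tea jar with a steel lid, 64 mm across, 152 mm high, on the bench; origin at the centre of its base. Leave alone.
- mug: white mug, 76 mm across plus a handle at its +y side, 80 mm high, on the bench; origin at the centre of its base. Leave alone.
- dipper: red plastic mug-like dipper, 110 mm across plus a handle at its +y side, 95 mm high, on the bench; origin at the centre of its base. Leave alone.
- brush: brush, 190 mm long, lying on the bench along its own x axis. Leave alone.
Not all that is in view belongs to the job. Leave any turquoise look-alike of the board alone.

How it is judged:
At the end, for the whole second after the job is handed in: The board lies flat, at rest, under the free half of the plank, 8 to 32 mm of it showing in front (at its middle), square within 7 degrees; the dish stands upright within 12 mm of the board's middle; the parked board is within 10 mm of where it was (y of board in the frame of shelf between -0.052 and -0.028 m and x of board in the frame of shelf between -0.14 and 0.14 m and (angle between the x axis of board and the x axis of shelf, either way round below 0.12 rad or angle between the x axis of board and the y axis of shelf, either way round below 0.12 rad) and height (world z) of board below 0.003 m and angle between board's own z axis and vertical below 0.03 rad and horizontal distance between dish and board below 0.012 m and z of dish in the frame of board below 0.021 m and angle between dish's own z axis and vertical below 0.04 rad and linear speed of each of board, dish below 0.01 m/s and distance of parked from where it was at the start of the episode below 0.01 m); the robot touches nothing.
It fails at once if the robot or the plank touches the painted dish (contact force between any of the fingers, the arm and dish above 0.2 N or contact force between dish and shelf above 0.2 N).
It fails at once if the board is lifted or tipped (height (world z) of board above 0.006 m or angle between board's own z axis and vertical above 0.05 rad).
It fails at once if the dish slides far off the middle of its board or tips (horizontal distance between dish and board above 0.02 m or angle between dish's own z axis and vertical above 0.12 rad).
It fails at once if the robot knocks the plank shelf (more than 8 N) (contact force between any of the fingers, the arm and shelf above 8 N).
It fails at once if the parked board is moved more than 10 mm, or a bowl or another thing on the bench more than 15 mm (distance of parked from where it was at the start of the episode above 0.01 m or distance of any of bowl_a, bowl_b, bowl_c, tea_jar, mug, dipper, brush from where it was at the start of the episode above 0.015 m).
It also fails if it takes over 67 s, if anything falls off the work surface, if the arm or the gripper's body presses on something with over 40 N, if the wrist force passes 120 N, or if a joint passes its speed limit or range.

## Working session

There is one attempt and no reset: what is moved stays moved. The work goes in short steps, Python scripts to look and compute and a tool call to move; the robot and the scene stay as the last step left them, time stands still between calls to the robot, and variables do not carry over. Pictures are saved under pics/ and viewed, about 8 in all and at most 12, crops included, and the job is handed in when it is done.

Besides the shell and the picture viewer there is one more tool, called after "Emit:" as a command line: name --argument value ..., lists and objects as JSON in quotes. carry_out: Moves the arm, as the interface text tells. Its arguments: {"type":"object","properties":{"commands":{"type":"array","items":{"type":"number"}},"force":{"type":"number"}},"required":["commands"]}

```bash
ls; mkdir -p pics; python3 - <<'E'
from station import ctrl, viewer
import cv2,numpy as np
o=ctrl.get_obs();print(o)
ims=[]
for c in("top","side"):
    p,d=viewer.camera(c);i=viewer.camera_info(c);print(c,i)
    np.savez(f"pics/{c}0.npz",p=p,d=d,**i);cv2.imwrite(f"pics/{c}0.png",cv2.resize(p,(800,600)))
E
```

```text
pics
{'time_s': 0.0, 'qpos': array([-1.39757903e+00,  3.00503660e-01,  1.52160475e+00, -1.47175038e-06,
        1.32073554e+00, -6.65794237e-02]), 'joint_vel': array([ 0.00057784,  0.00085797, -0.00047719, -0.00128328, -0.00161509,
       -0.00124039]), 'tau': array([ 6.48979003e-04, -5.31810272e+01, -3.52744639e+01,  7.08483020e-02,
        2.43745081e-02, -1.17945287e-04]), 'ee_pos': array([ 0.13058138, -0.53395082,  0.18045849]), 'eef_rot': array([-3.14151083e+00,  1.24861791e-03, -1.33099919e+00]), 'force': array([-0.49996288,  1.01998817,  0.49393453]), 'moment': array([ 0.00831305, -0.01059023,  0.01889591]), 'grip_width': 0.09395649597333802}
top {'fx': 346.57725071476045, 'fy': 346.57725071476045, 'cx': 259.43468122687466, 'cy': 194.51863377660112, 'R': array([[ 0.02408615, -0.99962691,  0.01288014],
       [-0.98778463, -0.02578094, -0.1536778 ],
       [ 0.15395252, -0.0090213 , -0.98803706]]), 't': array([-0.17457975,  0.50635051,  0.98842602])}
side {'fx': 415.52982353859943, 'fy': 415.52982353859943, 'cx': 255.14380533957524, 'cy': 189.59628471093143, 'R': array([[-0.9834079 , -0.18139967, -0.00175164],
       [-0.11592727,  0.63583585, -0.76306857],
       [ 0.13953414, -0.75020459, -0.64631517]]), 't': array([0.49061155, 0.21299866, 1.04103861])}
```

View pics/top0.png

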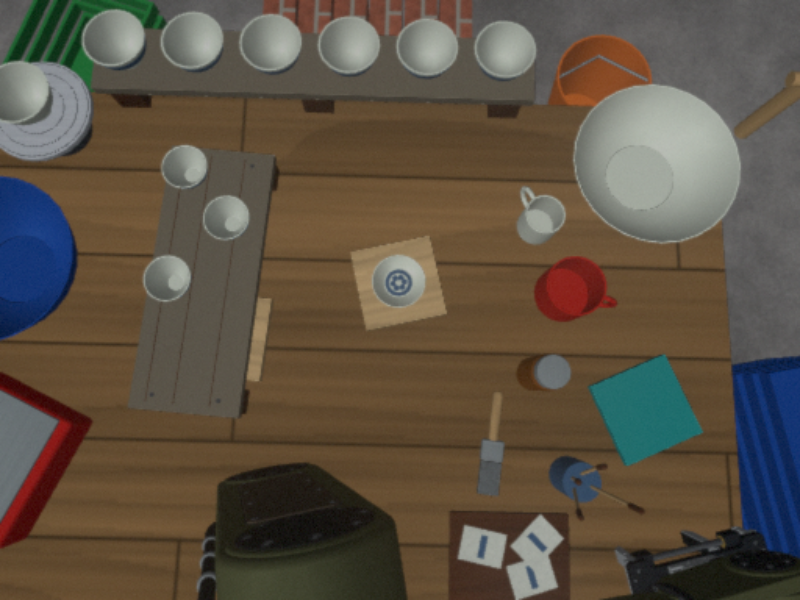

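View pics/side0.png

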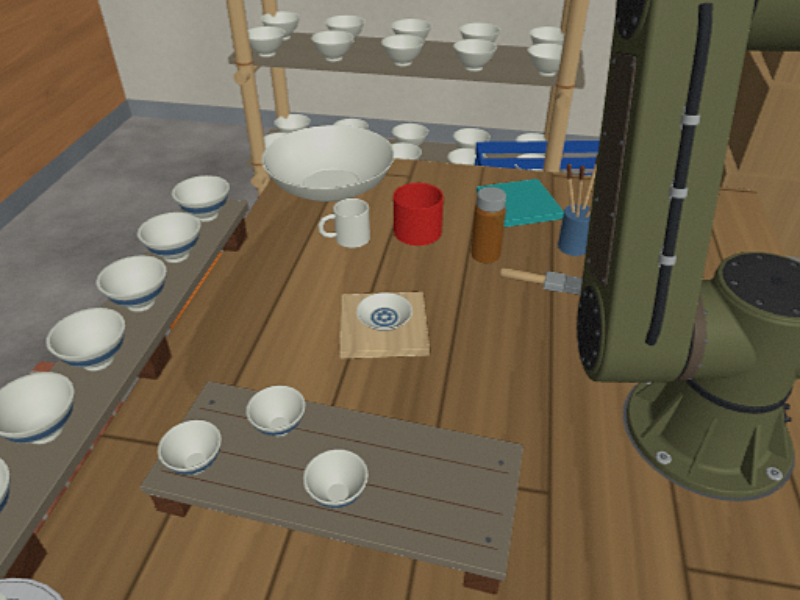

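The top view shows the plank on the left (px of 800×600: corners about 165,150 / 275,157 / 240,416 / 131,408). The parked board shows at 260,340, so the free half is the far one (higher x). The loose board is at 398,283 and rotated. The jar, dipper and brush lie to its right and below.

```bash
cat > h.py <<'E'
from station import ctrl, viewer, nets
import cv2,numpy as np
def ray(i,uv,z):
    uv=np.atleast_2d(uv).astype(float);R,t=i["R"],i["t"]
    d=np.c_[(uv[:,0]-i["cx"])/i["fx"],(uv[:,1]-i["cy"])/i["fy"],np.ones(len(uv))]@R
    c=-R.T@t; return (c+d*((z-c[2])/d[:,2])[:,None])[:,:2]
def rect(i,m,z):
    v,u=np.nonzero(m); P=ray(i,np.c_[u,v],z)
    (c,s,a)=cv2.minAreaRect((P*1000).astype(np.float32)); return np.round(c,1),np.round(s,1),round(a,2)
def circ(i,m,z):
    v,u=np.nonzero(m); P=ray(i,np.c_[u,v],z)
    c,r=cv2.minEnclosingCircle((P*1000).astype(np.float32));return np.round(c,1),round(r,1)
E
python3 - <<'E'
from h import *
for cam in("top","side"):
    i=viewer.camera_info(cam);p,d=viewer.camera(cam)
    for n,z in(("board",.018),("dish",.042),("shelf",.068),("parked",.018),("tea_jar",.1),("mug",.08),("dipper",.095),("brush",.01),("bowl_a",.114)):
        for s in nets.silhouettes(cam,n)[:4]:
            if s["confidence"]<.3: continue
            m=s["region"];print(cam,n,round(s["confidence"],2),s["extent"],"rect",*rect(i,m,z),"circ",*circ(i,m,z))
    if cam=="top":
        # height map from depth
        v,u=np.mgrid[:384,:512];X=np.stack([(u-i["cx"])/i["fx"]*d,(v-i["cy"])/i["fy"]*d,d],-1)
        W=(X-i["t"])@i["R"]
        m=(W[...,2]>.055)&(W[...,2]<.08)&(d>0)&(u<190)&(v>85)&(v<275)&(u>70)
        q=W[m][:,:2]*1000;print("plank depth",cv2.minAreaRect(q.astype(np.float32)),np.median(W[m][:,2]))
E
```

```text
top board 0.8 [372.1, 226.3, 451.2, 298.4] rect [ 326.7 -620.5] [165.5 169.8] 24.34 circ [ 324.4 -619.6] 113.5
top board 0.68 [225.9, 150.6, 284.1, 210.3] rect [ 556.6 -145.3] [160.7 160.8] 13.64 circ [ 556.2 -146. ] 109.8
top dish 0.97 [238.8, 159.5, 273.6, 194.1] rect [ 557.1 -146. ] [97.3 98.6] 1.56 circ [ 556.9 -147. ] 51.9
top shelf 0.84 [80.4, 93.6, 178.6, 266.0] rect [548.7 207.8] [211.6 498.7] 86.05 circ [547.9 210.9] 264.0
top parked 0.66 [155.6, 190.2, 174.8, 247.2] rect [439.5 115.5] [ 37.  163.1] 85.78 circ [439.6 117.3] 81.6
top parked 0.48 [329.3, 225.2, 367.0, 249.8] rect [ 391.3 -429.6] [ 68.2 102.8] 1.38 circ [ 389.7 -429.6] 52.7
top tea_jar 0.84 [328.7, 226.5, 362.9, 248.0] rect [ 386.8 -405.1] [60.1 94.5] 1.38 circ [ 388.8 -405.1] 47.9
top mug 0.96 [329.5, 120.8, 359.0, 157.9] rect [ 678.3 -412.2] [ 87.2 110.5] 84.06 circ [ 681.6 -399.4] 58.3
top dipper 0.86 [339.5, 163.3, 397.6, 203.8] rect [ 540.7 -460.2] [112.3 141.7] 17.57 circ [ 525.9 -467.6] 74.9
top brush 0.88 [304.1, 254.9, 323.4, 318.9] rect [ 254.3 -332.1] [ 43.3 186.4] 82.76 circ [ 254.4 -331.5] 93.2
top
[... 958 characters left out ...]
73.6  61.9] 89.72 circ [ 379.8 -384.7] 137.1
side mug 0.81 [204.3, 127.8, 233.6, 158.7] rect [ 677.6 -359.9] [ 96.4 170.1] 12.46 circ [ 666.1 -362.5] 86.3
side dipper 0.93 [251.5, 119.1, 284.0, 156.8] rect [ 530.3 -403.5] [104.9 232.1] 10.78 circ [ 540.3 -401.4] 116.3
side brush 0.82 [325.5, 174.9, 374.2, 188.3] rect [ 265.5 -326.4] [160.6  56.5] 0.62 circ [ 265.6 -338.7] 80.3
side bowl_a 0.83 [100.5, 265.8, 146.4, 300.8] rect [740.4 255.4] [80.6 87.4] 10.38 circ [737.  254.7] 46.5
side bowl_a 0.64 [196.1, 288.8, 236.1, 325.5] rect [533.3 264.9] [84.5 81.5] 64.04 circ [532.8 266.7] 43.7
side bowl_a 0.59 [159.1, 248.9, 190.6, 278.0] rect [645.8 173.5] [83.3 88.7] 10.36 circ [644.4 173.2] 46.9
```

Shelf: centre about (0.550, 0.215), yaw −3.9°. The board sits at shelf (31, −359) mm with a yaw error of +17.5°, and its target is shelf (93, −40). My plan has two steps:
1. With the fingers open, push the board's −x side along shelf +x. This also squares it.
2. Push its front edge along shelf +y with the tool leaning back, clear of the bowl above.

Emit:
carry_out --commands '[-1,29.2,38.9,0,0,0,-0.308,-1,29.2,38.9,0,0,0,-0.308,-1,29.2,38.9,0,0,0,-0.308,-1,29.2,38.9,0,0,0,-0.308,-1,29.2,38.9,0,0,0,-0.308,-1,29.2,38.9,0,0,0,-0.308,-1,29.2,38.9,0,0,0,-0.308,-1,29.2,38.9,0,0,0,-0.308,-1,29.2,38.9,0,0,0,-0.308,-1,29.2,38.9,0,0,0,-0.308,-1,29.2,38.9,0,0,0,-0.308,-1,29.2,38.9,0,0,0,-0.308]'

```text
time_s: 2.1
ee_pos: [0.424, -0.1426, 0.1813]
eef_rot: [-3.141, 0.0, -1.638]
force: [0.5, 0.1, 0.3]
grip_width: 0.0942
```

Emit:
carry_out --commands '[-1,0,0,0,0,0,0,-1,0,0,0,0,0,0]'

```text
time_s: 2.27
ee_pos: [0.4245, -0.1414, 0.1812]
eef_rot: [-3.141, 0.0, -1.635]
force: [1.2, -0.1, 0.4]
grip_width: 0.0939
```

```bash
cat >> h.py <<'E'
S=np.array([549.6,214.7]);Y=np.radians(-3.9);SX=np.array([np.cos(Y),np.sin(Y)]);SY=np.array([-np.sin(Y),np.cos(Y)])
def sh(p): p=np.asarray(p)[:2]-S; return np.round([p@SX,p@SY],1)
def look(*cams):
    o=ctrl.get_obs();print("t",round(o["time_s"],2),"tcp",np.round(o["ee_pos"]*1e3,1),"shelf",sh(o["ee_pos"]*1e3),"rpy deg",np.round(np.degrees(o["eef_rot"]),1),"F",np.round(o["force"],1))
    for cam in cams:
        i=viewer.camera_info(cam);p,d=viewer.camera(cam);cv2.imwrite(f"pics/{cam}_{o['time_s']:.2f}.png",p)
        for n,z,f in(("board",.018,rect),("dish",.042,circ),("parked",.018,rect)):
            for s in nets.silhouettes(cam,n)[:2]:
                r=f(i,s["region"],z);
                if r[0][1]>-400: print(cam,n,round(s["confidence"],2),*r,"shelf",sh(r[0]))
E
python3 - <<'E'
from h import *
from scipy.spatial.transform import Rotation as Ro
look("top","side");o=ctrl.get_obs();i=viewer.camera_info("wrist")
c=-i["R"].T@i["t"];R=Ro.from_euler("xyz",o["eef_rot"]).as_matrix();print("cam in tool",R.T@(c-o["ee_pos"]))
p,d=viewer.camera("wrist");cv2.imwrite("pics/wrist0.png",p)
E
```

```text
t 2.27 tcp [ 424.5 -141.4  181.2] shelf [-100.6 -363.8] rpy deg [-180.     0.   -93.7] F [ 1.2 -0.1  0.4]
top board 0.9 [ 569.3 -143.8] [137. 161.] 12.2 shelf [  44.  -356.3]
top dish 0.66 [ 555.6 -147.5] 51.6 shelf [  30.6 -361. ]
top parked 0.86 [440.4 116. ] [ 30.8 159.6] 85.76 shelf [-102.2 -105.9]
side board 0.72 [ 551.3 -135. ] [161.4 181.1] 14.35 shelf [  25.5 -348.8]
side dish 0.69 [547.9 219.2] 48.5 shelf [-2.   4.4]
side dish 0.58 [ 553. -143.] 52.4 shelf [  27.7 -356.6]
cam in tool [-0.00041213 -0.066106   -0.20383663]
```

View pics/wrist0.png

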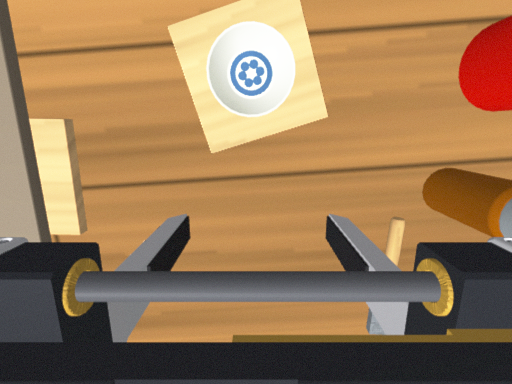

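The wrist view shows the fingers clear, the board corner at (210,152) well ahead of the left finger tip (185,220), and nothing in the way down. Going down, then pushing.

Emit:
carry_out --commands '[-1,0,0,-4,0,0,0,-1,0,0,-8,0,0,0,-1,0,0,-12,0,0,0,-1,0,0,-14.5,0,0,0,-1,0,0,-16,0,0,0,-1,0,0,-17,0,0,0,-1,0,0,-17.2,0,0,0,-1,0,0,-17.2,0,0,0,-1,0,0,-17.2,0,0,0]'

```text
time_s: 3.47
ee_pos: [0.4243, -0.1434, 0.0103]
eef_rot: [-3.139, -0.001, -1.639]
force: [0.5, -0.2, 0.1]
grip_width: 0.094
```

```bash
python3 - <<'E'
from h import *
look()
E
```

```text
t 3.47 tcp [ 424.3 -143.4   10.3] shelf [-100.6 -365.8] rpy deg [-179.9   -0.   -93.9] F [ 0.5 -0.2  0.1]
```

Emit:
carry_out --commands '[-1,0.5,-0.03,0,0,0,0,-1,1.0,-0.07,0,0,0,0,-1,1.4,-0.1,0,0,0,0,-1,1.7,-0.12,0,0,0,0,-1,2.0,-0.14,0,0,0,0,-1,2.3,-0.16,0,0,0,0,-1,2.6,-0.18,0,0,0,0,-1,2.9,-0.2,0,0,0,0,-1,3.2,-0.22,0,0,0,0,-1,3.5,-0.24,0,0,0,0,-1,3.8,-0.26,0,0,0,0,-1,4.1,-0.28,0,0,0,0]'

```text
time_s: 4.47
ee_pos: [0.4656, -0.1462, 0.0103]
eef_rot: [-3.139, -0.0, -1.639]
force: [-0.4, -0.1, -0.5]
grip_width: 0.0943
```

Emit:
carry_out --commands '[-1,0.2,-0.01,0,0,0,0,-1,0.5,-0.03,0,0,0,0,-1,0.8,-0.05,0,0,0,0,-1,1.1,-0.07,0,0,0,0,-1,1.4,-0.1,0,0,0,0,-1,1.7,-0.12,0,0,0,0,-1,2.0,-0.14,0,0,0,0,-1,2.3,-0.16,0,0,0,0,-1,2.6,-0.18,0,0,0,0,-1,2.9,-0.2,0,0,0,0,-1,3.1,-0.21,0,0,0,0,-1,3.2,-0.22,0,0,0,0]'

```text
time_s: 5.47
ee_pos: [0.4979, -0.1484, 0.0103]
eef_rot: [-3.139, -0.001, -1.639]
force: [0.3, 0.5, -0.2]
grip_width: 0.094
```

```bash
python3 - <<'E'
from h import *
look("side","top")
p,d=viewer.camera("side");cv2.imwrite("pics/s1.png",cv2.resize(p[150:270,160:340],None,fx=3,fy=3))
E
```

```text
t 5.47 tcp [ 497.9 -148.4   10.3] shelf [ -26.9 -365.8] rpy deg [-179.9   -0.   -93.9] F [ 0.3  0.5 -0.2]
side board 0.69 [ 553.5 -133.4] [162.1 170.8] 10.35 shelf [  27.6 -347. ]
side dish 0.68 [ 552.4 -142.8] 52.8 shelf [  27.1 -356.5]
side dish 0.6 [550.  219.9] 48.6 shelf [0.  5.2]
top board 0.97 [ 614.8 -135.1] [ 63.3 168.9] 1.55 shelf [  88.8 -344.6]
top dish 0.62 [552.9 222.8] 272.2 shelf [2.7 8.3]
top parked 0.81 [440.5 116. ] [ 31.2 159.3] 85.49 shelf [-102.1 -105.9]
```

View pics/s1.png

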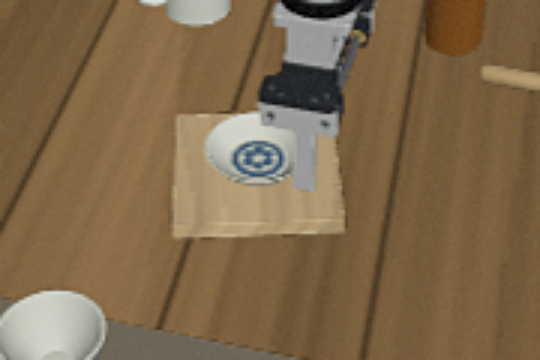

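The finger tips are over the board rather than behind it. When open, the fingertips must sit higher than the TCP. I'm backing off straight away.

Emit:
carry_out --commands '[-1,-2,0.14,0,0,0,0,-1,-4,0.28,0,0,0,0,-1,-6,0.42,0,0,0,0,-1,-7.4,0.5,0,0,0,0,-1,-7.4,0.5,0,0,0,0,-1,-7.4,0.5,0,0,0,0]'

```text
time_s: 6.42
ee_pos: [0.4239, -0.1436, 0.0107]
eef_rot: [-3.138, -0.001, -1.639]
force: [0.6, 0.5, 0.3]
grip_width: 0.0938
```

```bash
python3 - <<'E'
from h import *
i=viewer.camera_info("side")
# earlier tip pixel, TCP (498,-148); +y finger expected approx (494..502,-95)
for y in(-.101,-.095,-.089):
  for x in(.490,.498,.506):
    print(x,y,[np.round((lambda q:[q[0]/q[2]*i["fx"]+i["cx"],q[1]/q[2]*i["fy"]+i["cy"]])(i["R"]@[x,y,z]+i["t"]),1).tolist() for z in(.01,.02,.03)])
look("side","top")
p,d=viewer.camera("side");cv2.imwrite("pics/s2.png",cv2.resize(p[150:270,160:340],None,fx=4,fy=4))
E
```

```text
0.49 -0.101 [[264.7, 219.3], [264.7, 216.8], [264.8, 214.2]]
0.498 -0.101 [[261.9, 219.0], [261.9, 216.4], [262.0, 213.9]]
0.506 -0.101 [[259.1, 218.6], [259.1, 216.1], [259.2, 213.5]]
0.49 -0.095 [[264.3, 220.8], [264.4, 218.3], [264.4, 215.7]]
0.498 -0.095 [[261.5, 220.4], [261.6, 217.9], [261.6, 215.3]]
0.506 -0.095 [[258.8, 220.1], [258.8, 217.5], [258.8, 215.0]]
0.49 -0.089 [[264.0, 222.3], [264.0, 219.7], [264.1, 217.2]]
0.498 -0.089 [[261.2, 221.9], [261.2, 219.4], [261.2, 216.8]]
0.506 -0.089 [[258.4, 221.5], [258.4, 219.0], [258.4, 216.4]]
t 6.42 tcp [ 423.9 -143.6   10.7] shelf [-101. -366.] rpy deg [-179.8   -0.   -93.9] F [0.6 0.5 0.3]
side board 0.56 [ 552.7 -134.2] [159.8 176.5] 13.07 shelf [  26.8 -347.9]
side dish 0.66 [ 551.6 -144.9] 51.0 shelf [  26.5 -358.6]
side dish 0.38 [ 255.8 -293.9] 94.4 shelf [-258.5 -527.4]
side parked 0.52 [559.7 196.7] [244.3 534.6] 86.0 shelf [ 11.3 -17.3]
side parked 0.44 [790.1 191.6] [92.5 99. ] 10.38 shelf [241.5  -6.7]
top board 0.94 [ 557.7 -146. ] [161.3 159.4] 13.18 shelf [  32.6 -359.3]
top dish 0.71 [ 556.1 -147.5] 51.9 shelf [  31.1 -360.9]
top parked 0.7 [784.  290.2] [86.1 91.5] 1.67 shelf [228.7  91.3]
top parked 0.56 [438.  116.3] [ 30.3 154.9] 85.14 shelf [-104.6 -105.8]
```

View pics/s2.png

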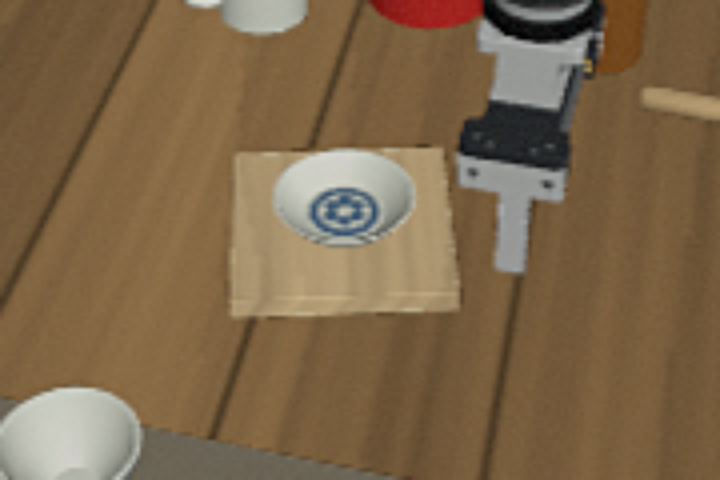

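The board and dish haven't moved. The finger tip at (510,270) is visibly above the bench. I'll measure its height with the wrist depth.

```bash
python3 - <<'E'
from h import *
from scipy.spatial.transform import Rotation as Ro
o=ctrl.get_obs();i=viewer.camera_info("wrist");p,d=viewer.camera("wrist")
R=Ro.from_euler("xyz",o["eef_rot"]).as_matrix()
v,u=np.mgrid[:384,:512];X=np.stack([(u-i["cx"])/i["fx"]*d,(v-i["cy"])/i["fy"]*d,d],-1)
T=((X-i["t"])@i["R"]-o["ee_pos"])@R*1000; W=((X-i["t"])@i["R"])[...,2]*1000
m=(d>0)&(abs(T[...,1])<15)&(abs(T[...,0])>40)&(abs(T[...,0])<70)&(T[...,2]>-60)&(W>14)
for s in(-1,1):
    q=T[m&(np.sign(T[...,0])==s)];print(s,len(q),"x",np.percentile(q[:,0],[2,50,98]),"y",np.percentile(q[:,1],[2,50,98]),"z",np.percentile(q[:,2],[50,95,99,100]))
print("bench world z",np.median(W[20:60,330:380]))
E
```

```text
-1 787 x [-58.46335378 -47.57894184 -46.97291047] y [-9.28503005 -7.11951655  7.97243227] z [-45.46709212 -28.02441145 -25.34217912 -23.60603212]
1 786 x [46.41728597 47.07416979 57.94682348] y [-9.29513092 -7.04687139  7.84470686] z [-45.58265662 -27.71224616 -25.53058218 -24.11268731]
bench world z 18.21537222331385
```

Open tips are about 20–24 mm behind the TCP. Lowering in small steps and watching the force.

Emit:
carry_out --commands '[-1,0,0,-0.5,0,0,0,-1,0,0,-1.0,0,0,0,-1,0,0,-1.5,0,0,0,-1,0,0,-1.8,0,0,0,-1,0,0,-1.8,0,0,0,-1,0,0,-1.8,0,0,0]'

```text
time_s: 7.42
ee_pos: [0.4236, -0.1434, -0.0079]
eef_rot: [-3.14, -0.0, -1.639]
force: [0.9, 0.3, -0.6]
grip_width: 0.0938
```

Emit:
carry_out --commands '[-1,0,0,-0.2,0,0,0,-1,0,0,-0.4,0,0,0,-1,0,0,-0.4,0,0,0,-1,0,0,-0.4,0,0,0]'

```text
time_s: 7.75
ee_pos: [0.4235, -0.1433, -0.012]
eef_rot: [-3.14, -0.0, -1.639]
force: [1.0, -0.5, -0.3]
grip_width: 0.094
```

```bash
python3 - <<'E'
from h import *
from scipy.spatial.transform import Rotation as Ro
look()
o=ctrl.get_obs();i=viewer.camera_info("wrist");p,d=viewer.camera("wrist")
R=Ro.from_euler("xyz",o["eef_rot"]).as_matrix()
v,u=np.mgrid[:384,:512];X=np.stack([(u-i["cx"])/i["fx"]*d,(v-i["cy"])/i["fy"]*d,d],-1)
W=((X-i["t"])@i["R"]);T=(W-o["ee_pos"])@R*1000; W=W[...,2]*1000
# vertical profile through finger front face (y<-5) vs bench
for s in(-1,1):
  for x in(48,53,57):
    m=(d>0)&(abs(T[...,0]*s-x)<2)&(abs(T[...,1]+6)<6)
    print(s,x,np.round(np.sort(W[m])[:14],1))
print("bench",np.median(W[190:200,230:270]))
E
```

```text
t 7.75 tcp [ 423.5 -143.3  -12. ] shelf [-101.4 -365.8] rpy deg [-179.9   -0.   -93.9] F [ 1.  -0.5 -0.3]
-1 48 [-1.6 -1.4 -1.  -0.9 -0.8 -0.8 -0.8 -0.7 -0.7 -0.6 -0.6 -0.6 -0.4 -0.4]
-1 53 [-1.6 -1.  -1.  -0.9 -0.9 -0.7 -0.7 -0.6 -0.6 -0.6 -0.5 -0.5 -0.5 -0.4]
-1 57 [-1.3 -1.3 -0.8 -0.6 -0.6 -0.5 -0.5 -0.4 -0.4 -0.4 -0.3 -0.3 -0.3 -0.3]
1 48 [-1.9 -1.4 -1.1 -1.1 -1.  -0.9 -0.7 -0.7 -0.7 -0.6 -0.6 -0.6 -0.6 -0.5]
1 53 [-1.1 -1.1 -0.9 -0.8 -0.7 -0.6 -0.6 -0.6 -0.6 -0.4 -0.4 -0.2 -0.1 -0.1]
1 57 [-0.7 -0.6 -0.6 -0.5 -0.4 -0.4 -0.4 -0.3 -0.3 -0.2 -0.2 -0.2 -0.2 -0.1]
bench 0.15108872385245958
```

Tips at about 10 mm and free of the bench. Lowering 2 mm more and pushing.

Emit:
carry_out --commands '[-1,0.4,-0.03,-0.2,0,0,0,-1,0.9,-0.06,-0.2,0,0,0,-1,1.4,-0.1,-0.2,0,0,0,-1,1.7,-0.12,-0.2,0,0,0,-1,2.0,-0.14,-0.2,0,0,0,-1,2.3,-0.16,-0.2,0,0,0,-1,2.6,-0.18,-0.2,0,0,0,-1,2.9,-0.2,-0.2,0,0,0,-1,3.2,-0.22,-0.2,0,0,0,-1,3.5,-0.24,-0.2,0,0,0,-1,3.8,-0.26,-0.2,0,0,0,-1,4.1,-0.28,-0.2,0,0,0]'

```text
time_s: 8.8
ee_pos: [0.4648, -0.1461, -0.014]
eef_rot: [-3.14, -0.0, -1.639]
force: [-3.1, 1.3, 0.5]
grip_width: 0.0939
```

```bash
python3 - <<'E'
from h import *
look("side","wrist")
E
```

```text
t 8.8 tcp [ 464.8 -146.1  -14. ] shelf [ -60.1 -365.8] rpy deg [-179.9   -0.   -93.9] F [-3.1  1.3  0.5]
side board 0.89 [ 566.1 -137.8] [157.3 176.3] 9.94 shelf [  40.4 -350.6]
side dish 0.62 [ 566.7 -145.7] 54.3 shelf [  41.6 -358.4]
side dish 0.58 [554.5 209.6] 276.4 shelf [ 5.2 -4.8]
wrist board 0.56 [ 555.2 -151. ] [130.6 159.3] 10.33 shelf [  30.5 -364.5]
```

It's pushing at about 3 N and the board is moving and turning. Continuing.

Emit:
carry_out --commands '[-1,0.2,-0.01,0,0,0,0,-1,0.5,-0.03,0,0,0,0,-1,0.8,-0.05,0,0,0,0,-1,1.1,-0.07,0,0,0,0,-1,1.4,-0.1,0,0,0,0,-1,1.7,-0.12,0,0,0,0,-1,2.0,-0.14,0,0,0,0,-1,2.3,-0.16,0,0,0,0,-1,2.6,-0.18,0,0,0,0,-1,2.9,-0.2,0,0,0,0,-1,3.2,-0.22,0,0,0,0,-1,3.4,-0.23,0,0,0,0]'

```text
time_s: 10.2
ee_pos: [0.4991, -0.1486, -0.0138]
eef_rot: [-3.139, -0.001, -1.639]
force: [-3.8, 1.2, -0.2]
grip_width: 0.0939
```

```bash
python3 - <<'E'
from h import *
look("side","wrist")
E
```

```text
t 10.2 tcp [ 499.1 -148.6  -13.8] shelf [ -25.6 -365.9] rpy deg [-179.9   -0.   -93.9] F [-3.8  1.2 -0.2]
side board 0.82 [ 596.3 -152. ] [159.1 182.1] 6.18 shelf [  71.5 -362.7]
side dish 0.9 [ 592.8 -161.1] 53.5 shelf [  68.7 -372. ]
wrist board 0.72 [ 579.7 -161.9] [126.9 159.1] 3.27 shelf [  55.6 -373.7]
wrist dish 0.59 [ 593.3 -161.5] 51.7 shelf [  69.2 -372.4]
```

Emit:
carry_out --commands '[-1,0.2,-0.01,0,0,0,0,-1,0.5,-0.03,0,0,0,0,-1,0.8,-0.05,0,0,0,0,-1,1.1,-0.07,0,0,0,0,-1,1.4,-0.1,0,0,0,0,-1,1.7,-0.12,0,0,0,0,-1,2.0,-0.14,0,0,0,0,-1,2.3,-0.16,0,0,0,0,-1,2.6,-0.18,0,0,0,0,-1,2.8,-0.19,0,0,0,0,-1,2.9,-0.2,0,0,0,0,-1,2.9,-0.2,0,0,0,0]'

```text
time_s: 11.6
ee_pos: [0.5283, -0.1508, -0.0136]
eef_rot: [-3.138, -0.001, -1.639]
force: [-0.3, 0.1, -0.2]
grip_width: 0.0942
```

```bash
python3 - <<'E'
from h import *
look("side","wrist")
E
```

```text
t 11.6 tcp [ 528.3 -150.8  -13.6] shelf [   3.6 -366.1] rpy deg [-179.8   -0.   -93.9] F [-0.3  0.1 -0.2]
side board 0.88 [ 615.6 -166.9] [184.  159.9] 88.4 shelf [  91.8 -376.2]
side dish 0.78 [ 612.7 -172.6] 52.3 shelf [  89.3 -382.1]
wrist board 0.73 [ 599.4 -171.9] [159.6 125.2] 86.56 shelf [  76.  -382.3]
wrist dish 0.83 [ 614.  -172.8] 51.5 shelf [  90.6 -382.2]
```

The board is now square (yaw about −3.4°) at shelf x ≈ 91, with the dish centred. Retreating, rising, and going round to the front edge with a 90° turn.

Emit:
carry_out --commands '[-1,-1.0,0.07,0,0,0,0,-1,-2.5,0.17,0,0,0,0,-1,-3.5,0.2,0,0,0,0,-1,-3.5,0.2,2,0,0,0,-1,-3.5,0.2,6,0,0,0,-1,-3.5,0.2,10,0,0,0,-1,-3.5,0.2,14,0,0,0,-1,-3.5,0.2,17,0,0,0,-1,-3.5,0.2,17,0,0,0]'

```text
time_s: 12.75
ee_pos: [0.4954, -0.1497, 0.163]
eef_rot: [-3.129, -0.004, -1.639]
force: [0.2, -0.3, 0.4]
grip_width: 0.0941
```

Emit:
carry_out --commands '[-1,3,-4,0,0,0,0.4,-1,7,-8,0,0,0,0.8,-1,11.4,-13.1,0,0,0,1.2,-1,11.4,-13.1,0,0,0,1.571,-1,11.4,-13.1,0,0,0,1.571,-1,11.4,-13.1,0,0,0,1.571,-1,11.4,-13.1,0,0,0,1.571,-1,11.4,-13.1,0,0,0,1.571,-1,11.4,-13.1,0,0,0,1.571,-1,11.4,-13.1,0,0,0,1.571,-1,11.4,-13.1,0,0,0,1.571,-1,11.4,-13.1,0,0,0,1.571]'

```text
time_s: 13.75
ee_pos: [0.6094, -0.2807, 0.1623]
eef_rot: [-3.129, -0.003, -0.133]
force: [-0.3, 0.4, -0.6]
grip_width: 0.094
```

Emit:
carry_out --commands '[-1,0,0,0,0,0,0.1,-1,0,0,0,0,0,0.1]'

```text
time_s: 13.92
ee_pos: [0.6093, -0.2807, 0.1615]
eef_rot: [-3.128, -0.002, -0.028]
force: [-0.2, 0.3, -0.9]
grip_width: 0.094
```

```bash
python3 - <<'E'
from h import *
look("side","wrist","top")
E
```

```text
t 13.92 tcp [ 609.3 -280.7  161.5] shelf [  93.2 -490.2] rpy deg [-1.792e+02 -1.000e-01 -1.600e+00] F [-0.2  0.3 -0.9]
side board 0.71 [ 612.9 -165.1] [177.7 165.8] 87.13 shelf [  89.  -374.6]
side dish 0.77 [ 611.1 -173.2] 55.3 shelf [  87.7 -382.8]
side parked 0.34 [791.5 190.4] [ 93.9 101.7] 6.84 shelf [243.   -7.8]
wrist board 0.74 [ 615.9 -172.9] [161.1 160.9] 86.38 shelf [  92.5 -382.2]
wrist dish 0.82 [ 614.2 -173.3] 52.2 shelf [  90.8 -382.7]
wrist parked 0.28 [ 405.7 -383.4] [26.8 30.7] 87.81 shelf [-102.9 -606.5]
top board 0.9 [ 624.4 -145.3] [103.  155.9] 84.37 shelf [  99.1 -354.1]
top dish 0.86 [ 626.5 -162.4] 45.9 shelf [ 102.4 -371. ]
top parked 0.84 [439.6 116.3] [ 34.2 157.4] 88.2 shelf [-103.1 -105.7]
```

Wrist view fit: board at shelf (92, −382), yaw −3.6°, size 161×161, dish within 2 mm of the middle. Going down in front of it.

Emit:
carry_out --commands '[-1,-0.1,0,-4,-0.013,0,-0.04,-1,-0.1,0,-8,-0.013,0,-0.04,-1,-0.1,0,-12,-0.013,0,-0.04,-1,-0.1,0,-15,-0.013,0,-0.04,-1,-0.1,0,-16.5,-0.013,0,-0.04,-1,-0.1,0,-17.3,-0.013,0,-0.04,-1,-0.1,0,-17.5,-0.013,0,-0.04,-1,-0.1,0,-17.5,-0.013,0,-0.04,-1,-0.1,0,-17.5,-0.013,0,-0.04]'

```text
time_s: 15.27
ee_pos: [0.6092, -0.2811, -0.0111]
eef_rot: [3.141, -0.006, -0.074]
force: [-0.0, -0.3, 0.3]
grip_width: 0.0936
```

```bash
python3 - <<'E'
from h import *
look("wrist")
E
```

```text
t 15.27 tcp [ 609.2 -281.1  -11.1] shelf [  93.2 -490.6] rpy deg [180.   -0.3  -4.2] F [-0.  -0.3  0.3]
wrist board 0.9 [ 614.7 -198.6] [107.9 160.2] 86.25 shelf [  93.1 -407.9]
wrist dish 0.6 [ 613.9 -173.1] 51.8 shelf [  90.5 -382.5]
```

Emit:
carry_out --commands '[-1,0.03,0.4,-0.2,0,0,0,-1,0.06,0.9,-0.3,0,0,0,-1,0.09,1.4,-0.3,0,0,0,-1,0.12,1.7,-0.3,0,0,0,-1,0.14,2.0,-0.3,0,0,0,-1,0.16,2.3,-0.3,0,0,0,-1,0.18,2.6,-0.3,0,0,0,-1,0.2,2.9,-0.3,0,0,0,-1,0.22,3.2,-0.3,0,0,0,-1,0.24,3.5,-0.3,0,0,0,-1,0.26,3.8,-0.3,0,0,0,-1,0.28,4.1,-0.3,0,0,0]'

```text
time_s: 16.47
ee_pos: [0.6116, -0.2397, -0.0147]
eef_rot: [3.141, -0.005, -0.074]
force: [-0.3, -2.9, -1.0]
grip_width: 0.0941
```

Emit:
carry_out --commands '[-1,0.02,0.3,0,0,0,0,-1,0.04,0.6,0,0,0,0,-1,0.06,0.9,0,0,0,0,-1,0.08,1.2,0,0,0,0,-1,0.1,1.5,0,0,0,0,-1,0.12,1.8,0,0,0,0,-1,0.14,2.1,0,0,0,0,-1,0.16,2.4,0,0,0,0,-1,0.18,2.7,0,0,0,0,-1,0.2,3.0,0,0,0,0,-1,0.22,3.3,0,0,0,0,-1,0.24,3.6,0,0,0,0]'

```text
time_s: 17.47
ee_pos: [0.614, -0.2034, -0.0147]
eef_rot: [3.141, -0.005, -0.074]
force: [0.1, -1.6, -1.9]
grip_width: 0.0941
```

```bash
python3 - <<'E'
from h import *
look("wrist","side")
p=cv2.imread(sorted(__import__('glob').glob('pics/side_1*.png'))[-1]);cv2.imwrite("pics/s3.png",cv2.resize(p[100:340,120:340],None,fx=2.4,fy=2.4))
E
```

```text
t 17.47 tcp [ 614.  -203.4  -14.7] shelf [  92.7 -412.7] rpy deg [180.   -0.3  -4.2] F [ 0.1 -1.6 -1.9]
wrist board 0.57 [ 620.1 -130.8] [124.4 159. ] 85.81 shelf [  93.8 -339.9]
wrist dish 0.58 [ 618.9 -113.9] 51.8 shelf [  91.5 -323.1]
side board 0.93 [ 617.6 -105.3] [176.8 165.9] 86.11 shelf [  89.6 -314.6]
side dish 0.7 [ 617.5 -112.6] 52.5 shelf [  90.  -321.9]
```

View pics/s3.png

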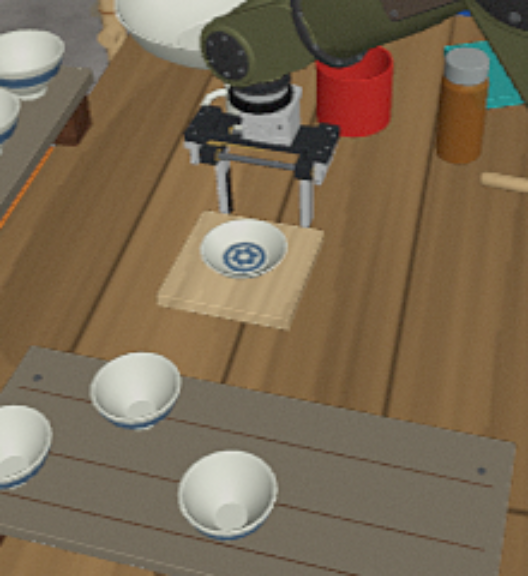

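The fingers sit behind the front edge, and the board and dish travel together. Three more pushes.

Emit:
carry_out --commands '[-1,0.02,0.3,0,0,0,0,-1,0.04,0.6,0,0,0,0,-1,0.06,0.9,0,0,0,0,-1,0.08,1.2,0,0,0,0,-1,0.1,1.5,0,0,0,0,-1,0.12,1.8,0,0,0,0,-1,0.14,2.1,0,0,0,0,-1,0.16,2.4,0,0,0,0,-1,0.18,2.7,0,0,0,0,-1,0.2,3.0,0,0,0,0,-1,0.22,3.3,0,0,0,0,-1,0.24,3.6,0,0,0,0]'

```text
time_s: 18.87
ee_pos: [0.6165, -0.1674, -0.0146]
eef_rot: [3.141, -0.005, -0.074]
force: [0.7, -3.4, -0.7]
grip_width: 0.0942
```

Emit:
carry_out --commands '[-1,0.02,0.3,0,0,0,0,-1,0.04,0.6,0,0,0,0,-1,0.06,0.9,0,0,0,0,-1,0.08,1.2,0,0,0,0,-1,0.1,1.5,0,0,0,0,-1,0.12,1.8,0,0,0,0,-1,0.14,2.1,0,0,0,0,-1,0.16,2.4,0,0,0,0,-1,0.18,2.7,0,0,0,0,-1,0.2,3.0,0,0,0,0,-1,0.22,3.3,0,0,0,0,-1,0.24,3.6,0,0,0,0]'

```text
time_s: 19.87
ee_pos: [0.6189, -0.1311, -0.0146]
eef_rot: [3.141, -0.005, -0.074]
force: [-1.1, -3.0, -0.2]
grip_width: 0.0938
```

Emit:
carry_out --commands '[-1,0.02,0.3,0,0,0,0,-1,0.04,0.6,0,0,0,0,-1,0.06,0.9,0,0,0,0,-1,0.08,1.2,0,0,0,0,-1,0.1,1.5,0,0,0,0,-1,0.12,1.8,0,0,0,0,-1,0.14,2.1,0,0,0,0,-1,0.16,2.4,0,0,0,0,-1,0.18,2.7,0,0,0,0,-1,0.2,3.0,0,0,0,0,-1,0.22,3.3,0,0,0,0,-1,0.24,3.6,0,0,0,0]'

```text
time_s: 20.87
ee_pos: [0.6213, -0.0948, -0.0146]
eef_rot: [3.141, -0.005, -0.074]
force: [0.3, -2.7, -0.0]
grip_width: 0.0941
```

```bash
python3 - <<'E'
from h import *
look("wrist","side","top")
E
```

```text
t 20.87 tcp [621.3 -94.8 -14.6] shelf [  92.6 -303.9] rpy deg [180.   -0.3  -4.2] F [ 0.3 -2.7 -0. ]
wrist board 0.66 [627.3 -22.6] [124.8 159.2] 85.92 shelf [  93.7 -231.5]
wrist dish 0.79 [626.3  -5.3] 51.5 shelf [  91.5 -214.3]
side board 0.76 [624.8  -6.3] [156.6 163.3] 85.55 shelf [  90.1 -215.4]
side dish 0.8 [624.5  -5. ] 51.3 shelf [  89.7 -214.1]
top board 0.62 [657.4  56.2] [ 43.7 119.5] 75.01 shelf [ 118.3 -150.8]
```

Backing off 20 mm, then leaning the tool back 20°.

Emit:
carry_out --commands '[-1,-0.06,-1.0,0,0,0,0,-1,-0.14,-2.0,0.3,0,0,0,-1,-0.14,-2.0,0.4,0.1,-0.007,0,-1,-0.14,-2.0,0.4,0.2,-0.014,0,-1,-0.14,-2.0,0.4,0.3,-0.02,0,-1,-0.14,-2.0,0.4,0.348,-0.024,0,-1,-0.14,-2.0,0.3,0.348,-0.024,0,-1,-0.14,-2.0,0.3,0.348,-0.024,0,-1,-0.14,-2.0,0.3,0.348,-0.024,0]'

```text
time_s: 22.22
ee_pos: [0.6199, -0.1152, -0.0115]
eef_rot: [-2.795, -0.003, -0.075]
force: [-1.0, -0.4, 0.9]
grip_width: 0.0936
```

```bash
python3 - <<'E'
from h import *
look("wrist","side")
E
python3 - <<'E'
import cv2,glob,os
f=max(glob.glob('pics/side_*.png'),key=os.path.getmtime);p=cv2.imread(f)
cv2.imwrite("pics/s4.png",cv2.resize(p[100:340,90:310],None,fx=2.4,fy=2.4))
E
```

```text
t 22.22 tcp [ 619.9 -115.2  -11.5] shelf [  92.6 -324.4] rpy deg [-160.1   -0.2   -4.3] F [-1.  -0.4  0.9]
wrist board 0.97 [627.2 -23.1] [129.5 160.1] 85.91 shelf [  93.6 -232. ]
wrist dish 0.92 [626.3  -4.9] 51.7 shelf [  91.5 -213.9]
side board 0.81 [625.1  -6.9] [155.7 165.5] 85.28 shelf [  90.4 -216. ]
side dish 0.79 [624.2  -5.1] 52.0 shelf [  89.4 -214.2]
side dish 0.61 [548.6 219.8] 48.7 shelf [-1.3  5. ]
```

View pics/s4.png

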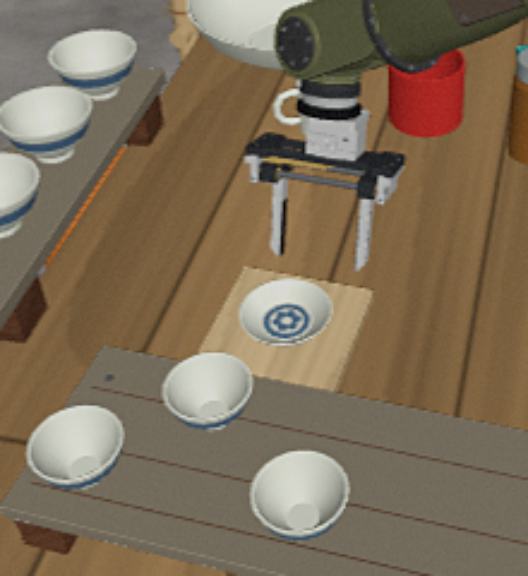

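The tool leans back, the tips are behind the board edge and all is clear. Pushing the board under the plank.

Emit:
carry_out --commands '[-1,0.03,0.4,0,0,0,0,-1,0.06,0.9,0,0,0,0,-1,0.09,1.3,0,0,0,0,-1,0.11,1.6,0,0,0,0,-1,0.13,1.9,0,0,0,0,-1,0.15,2.2,0,0,0,0,-1,0.17,2.5,0,0,0,0,-1,0.19,2.8,0,0,0,0,-1,0.21,3.1,0,0,0,0,-1,0.23,3.4,0,0,0,0,-1,0.25,3.7,0,0,0,0,-1,0.27,4.0,0,0,0,0]'

```text
time_s: 23.62
ee_pos: [0.6228, -0.0749, -0.0115]
eef_rot: [-2.794, -0.004, -0.075]
force: [0.4, -2.9, 0.2]
grip_width: 0.094
```

```bash
python3 - <<'E'
from h import *
look("wrist","side")
E
```

```text
t 23.62 tcp [622.8 -74.9 -11.5] shelf [  92.7 -283.9] rpy deg [-160.1   -0.2   -4.3] F [ 0.4 -2.9  0.2]
wrist board 0.69 [629.1   4. ] [157.1 159.6] 85.73 shelf [  93.6 -204.8]
wrist parked 0.57 [485.9  91. ] [ 3.2 80.3] 85.93 shelf [ -55.1 -127.7]
side board 0.97 [624.6  -1.5] [146.9 168. ] 86.17 shelf [  89.5 -210.6]
side dish 0.89 [626.9   6.4] 54.2 shelf [  91.3 -202.6]
```

Emit:
carry_out --commands '[-1,0.02,0.3,0,0,0,0,-1,0.04,0.6,0,0,0,0,-1,0.06,0.9,0,0,0,0,-1,0.08,1.2,0,0,0,0,-1,0.1,1.5,0,0,0,0,-1,0.12,1.8,0,0,0,0,-1,0.14,2.1,0,0,0,0,-1,0.16,2.4,0,0,0,0,-1,0.18,2.7,0,0,0,0,-1,0.2,3.0,0,0,0,0,-1,0.22,3.3,0,0,0,0,-1,0.24,3.6,0,0,0,0]'

```text
time_s: 25.02
ee_pos: [0.6251, -0.0385, -0.0115]
eef_rot: [-2.793, -0.003, -0.075]
force: [-0.1, -2.4, 0.3]
grip_width: 0.094
```

Emit:
carry_out --commands '[-1,0.02,0.3,0,0,0,0,-1,0.04,0.6,0,0,0,0,-1,0.06,0.9,0,0,0,0,-1,0.08,1.2,0,0,0,0,-1,0.1,1.5,0,0,0,0,-1,0.12,1.8,0,0,0,0,-1,0.14,2.1,0,0,0,0,-1,0.16,2.4,0,0,0,0,-1,0.18,2.7,0,0,0,0,-1,0.2,3.0,0,0,0,0,-1,0.22,3.3,0,0,0,0,-1,0.24,3.6,0,0,0,0]'

```text
time_s: 26.02
ee_pos: [0.6275, -0.0022, -0.0115]
eef_rot: [-2.793, -0.003, -0.075]
force: [1.0, -4.9, -0.4]
grip_width: 0.0937
```

```bash
python3 - <<'E'
from h import *
look("wrist","side")
p=cv2.imread("pics/wrist_%.2f.png"%0) 
E
ls -t pics | head -2; cp pics/$(ls -t pics | grep wrist_ | head -1) pics/w5.png
```

```text
t 26.02 tcp [627.5  -2.2 -11.5] shelf [  92.4 -211.1] rpy deg [-160.    -0.2   -4.3] F [ 1.  -4.9 -0.4]
wrist board 0.74 [633.4  67.9] [139.6 159.3] 85.74 shelf [  93.6 -140.8]
wrist dish 0.92 [631.7  77.8] 51.7 shelf [  91.2 -131. ]
wrist parked 0.81 [489.6 121.2] [53.3 80.8] 85.9 shelf [-53.5 -97.4]
side board 0.62 [627.6  31.8] [ 72.8 170.4] 83.27 shelf [  90.3 -177.2]
side dish 0.67 [626.2  68.5] 51.0 shelf [  86.4 -140.7]
side parked 0.66 [554.5 204.6] [91.1 96.2] 32.99 shelf [ 5.6 -9.7]
side_26.02.png
wrist_26.02.png[ WARN:0@2.904] global loadsave.cpp:275 findDecoder imread_('pics/wrist_0.00.png'): can't open/read file: check file path/integrity
```

View pics/w5.png

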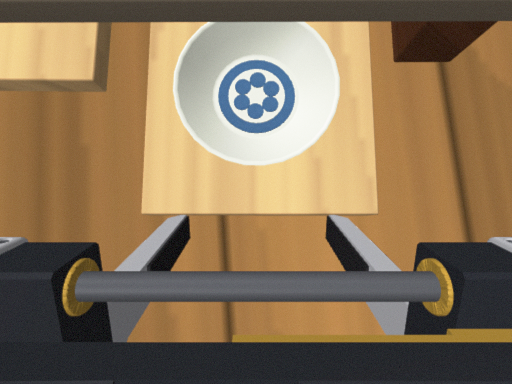

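The wrist view shows the board's front edge square (row 213). There are clear gaps to the parked board (column 107 against 148) and the block (column 392 against 375). Continuing.

Emit:
carry_out --commands '[-1,0.02,0.3,0,0,0,0,-1,0.04,0.6,0,0,0,0,-1,0.06,0.9,0,0,0,0,-1,0.08,1.2,0,0,0,0,-1,0.1,1.5,0,0,0,0,-1,0.12,1.8,0,0,0,0,-1,0.14,2.1,0,0,0,0,-1,0.16,2.4,0,0,0,0,-1,0.18,2.7,0,0,0,0,-1,0.2,3.0,0,0,0,0,-1,0.22,3.3,0,0,0,0,-1,0.24,3.6,0,0,0,0]'

```text
time_s: 27.42
ee_pos: [0.6298, 0.034, -0.0115]
eef_rot: [-2.793, -0.003, -0.075]
force: [-0.2, -4.0, 1.2]
grip_width: 0.0942
```

Emit:
carry_out --commands '[-1,0.02,0.3,0,0,0,0,-1,0.04,0.6,0,0,0,0,-1,0.06,0.9,0,0,0,0,-1,0.08,1.2,0,0,0,0,-1,0.1,1.5,0,0,0,0,-1,0.12,1.8,0,0,0,0,-1,0.14,2.1,0,0,0,0,-1,0.16,2.4,0,0,0,0,-1,0.18,2.7,0,0,0,0,-1,0.2,3.0,0,0,0,0,-1,0.22,3.2,0,0,0,0,-1,0.23,3.4,0,0,0,0]'

```text
time_s: 28.42
ee_pos: [0.6321, 0.0682, -0.0115]
eef_rot: [-2.793, -0.003, -0.075]
force: [-0.3, -4.2, 0.7]
grip_width: 0.0943
```

```bash
python3 - <<'E'
from h import *
look("wrist","top")
E
cp pics/$(ls -t pics | grep wrist_ | head -1) pics/w6.png
```

```text
t 28.42 tcp [632.1  68.2 -11.5] shelf [  92.3 -140.6] rpy deg [-160.    -0.2   -4.3] F [-0.3 -4.2  0.7]
wrist board 0.95 [634.8  95.5] [ 53.9 159.3] 85.75 shelf [  93.1 -113.1]
wrist dish 0.58 [634.2 114.3] 37.6 shelf [ 91.2 -94.4]
wrist parked 0.89 [492.9 117.2] [31.4 71.4] 85.77 shelf [ -49.9 -101.1]
top board 0.59 [692.7 102.9] [42.  21.6] 1.64 shelf [ 150.4 -101.8]
```

View pics/w6.png

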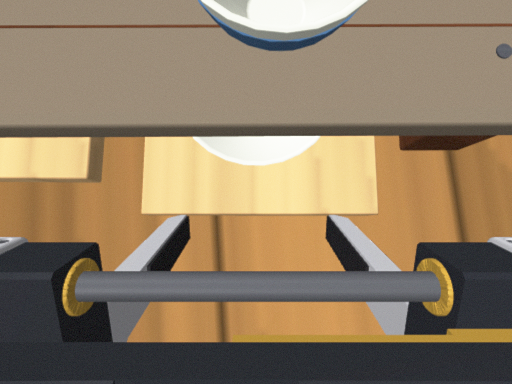

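Front edge at shelf y ≈ −140. Checking the plank edge from close up before the last push.

```bash
python3 - <<'E'
from h import *
i=viewer.camera_info("wrist");p,d=viewer.camera("wrist")
v,u=np.mgrid[:384,:512];X=np.stack([(u-i["cx"])/i["fx"]*d,(v-i["cy"])/i["fy"]*d,d],-1)
W=((X-i["t"])@i["R"])*1000;s=np.stack([(W[...,:2]-S)@SX,(W[...,:2]-S)@SY,W[...,2]],-1)
for c in(60,160,260,360,460):
    k=s[60:230,c]; pl=k[(k[:,2]>60)&(k[:,2]<75)]; b=k[(k[:,2]>12)&(k[:,2]<24)]
    fr=k[(k[:,2]>48)&(k[:,2]<62)]
    print(c,"plank top edge",np.round(pl[:,1].min(),1),"z",np.round(np.median(pl[:,2]),1),"front face y",np.round(np.median(fr[:,1]),1) if len(fr) else None,"board edge",np.round(b[:,1].min(),1) if len(b) else None)
E
```

```text
60 plank top edge -97.7 z 68.0 front face y -97.3 board edge -115.1
160 plank top edge -97.5 z 68.0 front face y -97.3 board edge -139.1
260 plank top edge -97.6 z 68.1 front face y -97.5 board edge -139.6
360 plank top edge -97.7 z 68.2 front face y -97.5 board edge -139.9
460 plank top edge -97.8 z 68.1 front face y -97.5 board edge -92.5
```

42 mm showing now, so push 22 mm more, slowing at the end.

Emit:
carry_out --commands '[-1,0.02,0.3,0,0,0,0,-1,0.04,0.6,0,0,0,0,-1,0.06,0.9,0,0,0,0,-1,0.08,1.2,0,0,0,0,-1,0.1,1.5,0,0,0,0,-1,0.12,1.75,0,0,0,0,-1,0.13,1.95,0,0,0,0,-1,0.14,2.1,0,0,0,0,-1,0.15,2.2,0,0,0,0,-1,0.15,2.2,0,0,0,0]'

```text
time_s: 29.7
ee_pos: [0.6336, 0.0903, -0.0115]
eef_rot: [-2.793, -0.003, -0.075]
force: [-0.7, -2.7, -0.2]
grip_width: 0.0941
```

Emit:
carry_out --commands '[-1,-0.03,-0.5,0,0,0,0,-1,-0.1,-1.5,0,0,0,0,-1,-0.2,-3.5,0,0,0,0,-1,-0.4,-6.0,0,0,0,0,-1,-0.4,-6.0,2,0,0,0,-1,-0.4,-6.0,5,0,0,0,-1,-0.4,-6.0,5,0,0,0]'

```text
time_s: 30.28
ee_pos: [0.6319, 0.0288, 0.0437]
eef_rot: [-2.793, -0.01, -0.076]
force: [0.7, 0.0, 1.2]
grip_width: 0.0938
```

```bash
python3 - <<'E'
from h import *
look("wrist","side","top")
i=viewer.camera_info("wrist");p,d=viewer.camera("wrist")
v,u=np.mgrid[:384,:512];X=np.stack([(u-i["cx"])/i["fx"]*d,(v-i["cy"])/i["fy"]*d,d],-1)
W=((X-i["t"])@i["R"])*1000;s=np.stack([(W[...,:2]-S)@SX,(W[...,:2]-S)@SY,W[...,2]],-1)
for c in range(60,500,50):
    k=s[:230,c]; k=k[d[:230,c]>0]; pl=k[(k[:,2]>50)&(k[:,2]<75)]; b=k[(k[:,2]>14)&(k[:,2]<22)]
    print(c,"x",np.round(np.median(b[:,0]),0) if len(b) else None,"plank",np.round(pl[:,1].min(),1) if len(pl) else None,"board",np.round(b[:,1].min(),1) if len(b) else None)
m=(s[...,2]>35)&(s[...,2]<46)&(s[...,0]>30)&(s[...,0]<150)&(s[...,1]<0)&(d>0)
print("dish rim pts",m.sum(), np.round([s[m][:,0].mean(),s[m][:,1].min()],1) if m.any() else "")
cv2.imwrite("pics/w7.png",p)
E
```

```text
t 30.28 tcp [631.9  28.8  43.7] shelf [  94.7 -179.9] rpy deg [-160.    -0.5   -4.4] F [0.7 0.  1.2]
wrist board 0.71 [635.8 105.9] [ 39.2 158.7] 85.92 shelf [  93.4 -102.7]
wrist board 0.56 [657.1 209.7] [ 48.1 121.3] 86.18 shelf [107.6   2.3]
wrist parked 0.77 [466.5 119.1] [ 37.1 120.4] 85.92 shelf [ -76.4 -101. ]
top board 0.66 [653.   99.7] [ 34.5 124.5] 86.01 shelf [ 111.  -107.7]
60 x -82.0 plank -98.0 board -114.3
110 x -37.0 plank -98.0 board -115.1
160 x None plank -98.0 board None
210 x 50.0 plank -98.1 board -117.6
260 x 94.0 plank -97.7 board -117.8
310 x 138.0 plank -97.5 board -118.0
360 x None plank -98.1 board None
410 x 228.0 plank -97.8 board -92.6
460 x None plank -98.1 board None
dish rim pts 0
```

View pics/w7.png

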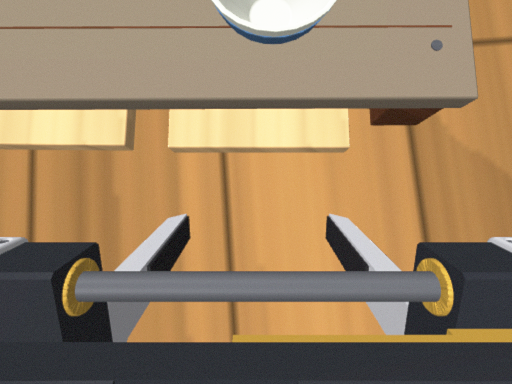

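The wrist view shows the new board's strip (columns 168–350, rows 108–152) level with the parked one, with about 20 mm showing and gaps on both sides. Handing in.

```bash
python3 -c "
from station import ticket;print(ticket.hand_in())"
```

```text
the job is handed in; nothing more can be done
None
```

The board is parked under the free half of the plank, and I handed the job in at about 30 s. The tool reports no verdict, so what follows rests on my own measurements.

**How it went:** With open fingertips I pushed the board sideways, which also squared it. I then pushed its front edge in under the plank with the tool leaned back 20° to clear the bowl above.

**Last checks (wrist depth camera):**
- **Showing:** plank edge at shelf y −98 mm and board edge at −118 mm, so about 20 mm shows.
- **Angle:** the board is square to the plank within about 0.5°.
- **Position:** its centre is at shelf x ≈ +93 mm, with clear gaps to the parked board and the end block.
- **Parked board:** not moved as far as I can tell. Its front edge read −117 mm before the last push and −115 mm after, within measurement error.
- **Robot:** withdrawn and touching nothing. Push forces stayed below about 5 N.

**Not checked or out of line:**
- **Dish:** it is hidden under the plank at the end. It was last fully in view about 95 mm before the end of the push, when it sat within about 2 mm of the board's middle.
- **First push missed:** open fingertips sit about 20 mm above the stated TCP, so they passed over the board near the dish. I backed off; neither the board nor the dish had moved, and no contact force showed.
- **Shelf estimate:** the plank edge measured 2 mm off my first shelf estimate, and I set the final push from the close-up value.
- **Stray detections:** the top camera and a second network hit gave off-position results for the mostly hidden board, and I ignored them.

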